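Lock the jar display

ROBOT

A 6-joint arm with a two-finger parallel gripper is mounted at the origin on the work surface. World frame = base frame: x ahead of the robot, y to its left, z up, the work surface at z = 0. Lengths are in mm, angles in degrees, forces in N, time in s.
With the tool pointing down it reaches from about 350 to 850 mm from the base axis. Payload 8.1 kg.
Tool frame: the origin (TCP) lies at the very end of the fingers, on their centre line; the grasp point (between the pads) lies 19 mm behind it; z points along the fingers, y is the direction in which the jaws open and shut (so a half turn about z gives the same grasp; the last joint's range is limited). The gripper opens to 85 mm and grips with 20 to 120 N. Pads are 22 mm wide; open, the fingers measure 114 mm over their backs; the gripper's body (76 mm by 85 mm) begins 54 mm behind the grasp point. The pads swing forward as they close: fully open they stand 13 mm farther back than shut.
Start: joints at [-80.18, 7.471, 85.268, -0, 87.261, -4.893], TCP at [152.412, -580.324, 231.292] pointing down, gripper open.
Joint ranges: [-169.43, 169.43], [-51.17, 129.36], [1.28, 143.12], [-76.62, 256.62], [0, 156.53], [-152.29, 152.29]. Speed limits (degrees/s): [136.94, 136.94, 159.86, 180, 180, 180].

INTERFACE

Orientations are given as [roll, pitch, yaw] about the fixed x, y, z axes, in that order (R = Rz(yaw) Ry(pitch) Rx(roll)).
In Python, from bench import r gives the robot as it stands.
- The arm moves only by the shell command python3 -m jog 'ROWS' [OPENING] [FORCE]. ROWS is JSON, a list of rows, each a list of 6 numbers: the shift along the tool's x, y, z normalised to -1 to 1, where 1 is 0.25 m, then the turn, a rotation vector about the tool's x, y, z normalised to -1 to 1, where 1 is pi rad. In form: [[x, y, z, ax, ay, az], ...]. A call has 1 to 10 rows; each row is the pose to reach, as a shift and turn from the pose commanded when the call began, along the tool's axes at that moment, turning the shorter way round; what a row does not reach only later rows make up. A row lasts 1/10 s, in which the tool goes at most 50 mm and 8.59 degrees, less where a joint would pass 70% of its speed; a pose out of reach is approached as far as the arm can. A call with a number of a shift or a turn outside -1 to 1 is refused whole. A call with a gripper value outside its range is refused whole. OPENING is the opening, from 0 (shut) to 1 (fully open), set as the call begins (- or left out, the last holds). The fingers move at their own pace and stop on an object; FORCE is the grip in N (left out, the last holds). Time passes only in rows, so rows that repeat a pose let the fingers close. It gives the time, the measured TCP pose, the force and the opening at its end, in the units of the state.
- r.sense(): the state, without advancing time (a new reading comes with each control period).
- r.snapshot(name): name is "scene" or "top" or "wrist"; returns a dict with "pixels" (420x560x3 uint8, red, green, blue), "intrinsics" (3x3 intrinsics, pixels), "extrinsics" (4x4, takes a point from camera to world coordinates). Camera axes: x right, y down, z forward; pixel columns grow to the right and rows downward; lengths in mm; the calibration is good to about 2 mm. A picture is of the moment at which its call begins. There is no depth.
- r.hand_in(): hands the job in, once; it reports no verdict.
The state is a dict: "time": time; "joint_pos": joint angles; "qd": joint speeds; "joint_efforts": joint torques, N m; "tool_pos": TCP position; "tcp_rot": TCP orientation; "ft_force": force on the tool from outside, world axes, zero at the start; "wrist_torque": the same for the moment, N m; "finger_gap": finger opening in mm.
Only numpy, scipy, OpenCV 4.12 (cv2) and the standard library are available. Lean on these libraries where they do the work, as an engineer would, in place of code of your own. Each camera call takes 0.05 s, during which the arm holds its last target.

TASK

Lock the display of pale yellow jars so nobody can lift it off its stand: press the spring bolt of its lock down by its black pad, keep it down, and slide the metal keeper plate along until it covers the orange bolt head, then let go so that the bolt stays trapped under the plate. Do not press the bolt of the red-jar display.

Things in the scene. Friction and masses are not known exactly. Their poses are not given: they have to be found in the camera images.
- pale_display: Fixed: black tray of six PALE YELLOW jars (dark lids); its lock, a hollow dark-grey box 76 x 210 x 60 mm high, stands on the side of the robot. Origin: table level, under the pad point. x from lock to jars, y along the lock from orange bolt head to pad, z up; yaw within 0.2 rad. Jars, 124 mm tall, begin 130 mm off in +x. The display of RED jars has an identical lock: not that one.
- pale_bolt_pad (a point): Top of the bolt's black pressing pad (48 mm in x; y -30 to +68 mm from here), 54 mm above the table at rest, sinking with the bolt; axes as the display. Reached through the keeper's window, 48 mm in x, y -30 to +30 mm. Orange bolt head, one part with the pad: y -60 to -30 mm, 40 mm in x, top 24 mm above the pad. The box is hollow for 60 mm in x, y -66 to +72 mm.
- pale_keeper_rib (a point): Keeper: aluminium plate with a window, 60 to 65 mm above the table, sliding along y only, 2 N friction. Point: mid-face of its yellow rib (60 mm in x, top 79 mm up), looking to -y into the window, 72 mm above the table. Fingers in the window, moving to +y, push this face; the window's other edge, 96 mm in -y from it, then slides over the lowered orange head.
- pale_bolt (a joint): Depth the bolt is pressed, m: 0 up (rest), 0.032 bottom stop. Spring 4.5 N, rising 150 N/m. Beyond 0.018 its head is lower than the keeper, which can then pass over it; 0.025 is a good depth to hold, by the pad, while sliding. Let go, it springs up: to 0 if free, to about 0.018 if trapped.
- pale_keeper (a joint): How far the keeper is slid in +y, m: starts at 0 to 0.005, end stop 0.040. Its edge reaches the orange head at 0.006 and is blocked there unless the bolt is held down; at 0.036 it covers the head entirely. It stays where it is left.
- red_bolt (a joint): Depth the bolt of the red-jar display is pressed, m, 0 at rest. Leave it up.

How it is judged (in metres and radians):
At the end, for the whole second after the job is handed in: The bolt of the pale-jar display stays down by more than 14 mm, its keeper is slid by more than 18 mm so that it covers at least 12 mm of the 30 mm bolt head, the bolt is at rest, and the bolt of the red-jar display is up (pressed by less than 6 mm) (value of joint pale_bolt above 0.014 m and value of joint pale_keeper above 0.018 m and value of joint red_bolt below 0.006 m and not (velocity of joint pale_bolt above 0.01 m/s) and velocity of joint pale_bolt above -0.01 m/s); the robot touches nothing.
It fails at once if the bolt of the red-jar display is pressed by 10 mm or more (value of joint red_bolt above 0.01 m).
It also fails if it takes over 32 s, if anything falls off the work surface, if the arm or the gripper's body presses on something with over 40 N, if the wrist force passes 120 N, or if a joint passes its speed limit or range.

## Working session

There is one attempt and no reset: what is moved stays moved. The work goes in short steps, Python scripts to look and compute and a shell command to move; the robot and the scene stay as the last step left them, time stands still between calls to the robot, and variables do not carry over. Pictures are saved under pics/ and viewed, and the job is handed in when it is done.

```bash
mkdir -p pics; ls; python3 - <<'E'
from bench import r
import cv2,pickle
d={}
for n in("scene","top","wrist"):
    s=r.snapshot(n); d[n]=s
    cv2.imwrite(f"pics/{n}0.png",s["pixels"][:,:,::-1])
    print(n,s["intrinsics"].tolist(),s["extrinsics"].round(3).tolist())
pickle.dump(d,open("s0.pkl","wb"))
print(r.sense())
E
```

```text
pics
scene [[412.06724240646054, 0.0, 278.7782673101319], [0.0, 412.06724240646054, 211.0179244829845], [0.0, 0.0, 1.0]] [[0.353, 0.658, -0.665, 1073.774], [0.936, -0.244, 0.255, -210.295], [0.006, -0.712, -0.702, 687.318], [0.0, 0.0, 0.0, 1.0]]
top [[495.14894910767487, 0.0, 279.9382633013269], [0.0, 495.14894910767487, 205.2389824947204], [0.0, 0.0, 1.0]] [[-0.003, -0.99, 0.143, 387.987], [-0.999, 0.009, 0.04, -9.415], [-0.041, -0.142, -0.989, 904.054], [0.0, 0.0, 0.0, 1.0]]
wrist [[309.3959241315433, 0.0, 277.92340201644805], [0.0, 309.3959241315433, 211.85991019248473], [0.0, 0.0, 1.0]] [[0.255, -0.933, -0.253, 215.066], [-0.967, -0.246, -0.066, -562.996], [-0.001, 0.261, -0.965, 373.035], [0.0, 0.0, 0.0, 1.0]]
{'time': 0.15, 'joint_pos': array([-8.01798409e+01,  7.50665444e+00,  8.53145741e+01, -2.03497389e-04,
        8.72611949e+01, -4.89258756e+00]), 'qd': array([-0.05071949, -0.09696572, -0.26941743, -0.01383773, -0.0623026 ,
        0.04793687]), 'joint_efforts': array([-4.82230644e-04, -5.70063508e+01, -5.01156163e+01, -3.59299120e-04,
        9.60044155e-03, -2.85854344e-05]), 'tool_pos': array([ 152.33749087, -579.90697475,  230.4734836 ]), 'tcp_rot': array([-1.79917860e+02, -6.82722297e-03,  1.47127517e+01]), 'ft_force': array([ 0.50242492, -0.3103998 ,  0.20140061]), 'wrist_torque': array([-0.04037169, -0.01401101, -0.01062662]), 'finger_gap': 85.52030443562136}
```

View pics/top0.png

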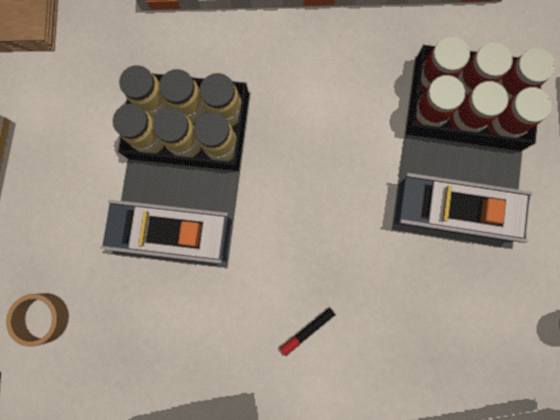

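View pics/scene0.png

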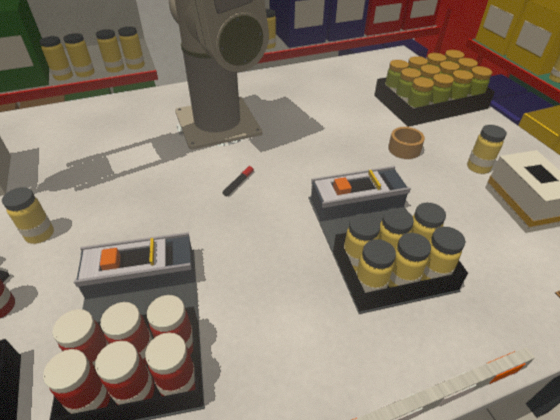

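Top view: the pale display is on the left (its orange head is at about (190,234) and its yellow rib at (145,229)). The red display is on the right, with its head at (494,211). The lock's y axis points image-left, so world +y. Next I'll measure the head and rib from masks in both views.

```bash
cat > h.py <<'E'
import numpy as np,cv2
def ray(s,uv):
    d=np.linalg.inv(s["intrinsics"])@[uv[0],uv[1],1]; E=s["extrinsics"]
    return E[:3,3],E[:3,:3]@d
def onz(s,uv,z):
    o,d=ray(s,uv); return o+d*(z-o[2])/d[2]
def mask(s,name,box):
    hsv=cv2.cvtColor(s["pixels"],cv2.COLOR_RGB2HSV)
    lo,hi={"orange":((4,150,120),(15,255,255)),"yellow":((19,140,120),(32,255,255))}[name]
    m=cv2.inRange(hsv,lo,hi); k=np.zeros_like(m); x0,y0,x1,y1=box; k[y0:y1,x0:x1]=255
    return m&k
def blob(m):
    c=max(cv2.findContours(m,cv2.RETR_EXTERNAL,cv2.CHAIN_APPROX_NONE)[0],key=cv2.contourArea)
    return cv2.minAreaRect(c),cv2.contourArea(c)
E
python3 - <<'E'
import pickle,numpy as np,cv2
from h import *
d=pickle.load(open("s0.pkl","rb"))
for n,b in(("top",(95,195,240,270)),("scene",(305,160,415,220))):
  s=d[n]
  for c,z in(("orange",78),("yellow",79)):
    rc,a=blob(mask(s,c,b)); P=np.array([onz(s,p,z) for p in cv2.boxPoints(rc)])
    print(n,c,np.round(rc[0],1),a,P[:,:2].round(0).tolist(),"centre",onz(s,rc[0],z).round(1))
s=d["top"]; x,y,X,Y=95,195,240,270
cv2.imwrite("pics/topc.png",cv2.resize(s["pixels"][y:Y,x:X,::-1],None,fx=5,fy=5,interpolation=2))
s=d["scene"]; x,y,X,Y=300,155,420,225
cv2.imwrite("pics/scenec.png",cv2.resize(s["pixels"][y:Y,x:X,::-1],None,fx=6,fy=6,interpolation=2))
E
```

```text
top orange [188.2 233.1] 368.5 [[444.0, 196.0], [483.0, 191.0], [478.0, 161.0], [439.0, 166.0]] centre [461.1 178.7  78. ]
top yellow [142.9 228.1] 67.0 [[443.0, 262.0], [498.0, 255.0], [497.0, 250.0], [442.0, 257.0]] centre [470.1 256.   79. ]
scene orange [342.  185.2] 166.0 [[443.0, 164.0], [447.0, 202.0], [494.0, 184.0], [489.0, 148.0]] centre [468.7 174.3  78. ]
scene yellow [374.2 178.9] 44.5 [[446.0, 250.0], [441.0, 263.0], [504.0, 255.0], [508.0, 243.0]] centre [475.6 252.7  79. ]
```

View pics/topc.png

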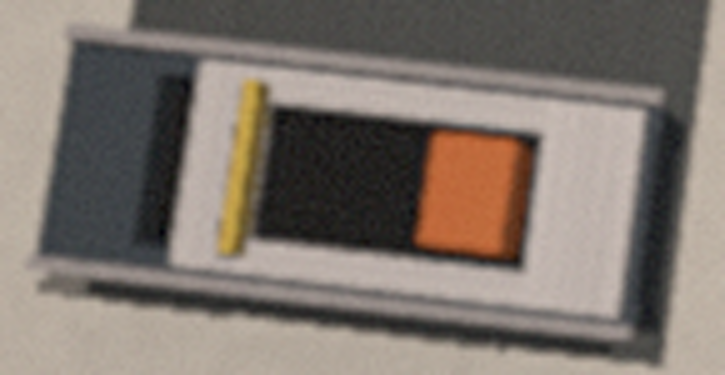

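View pics/scenec.png

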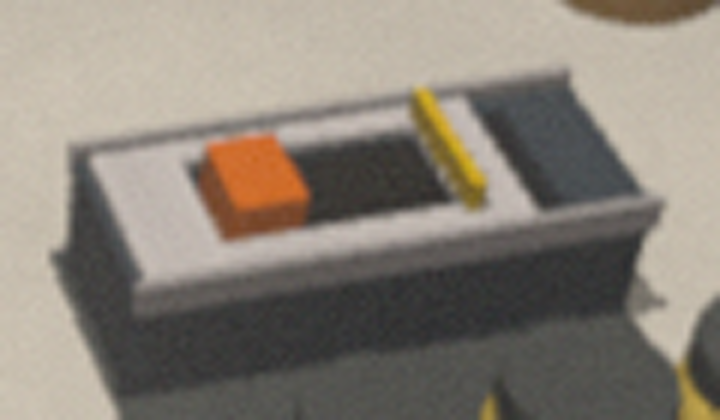

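View pics/wrist0.png

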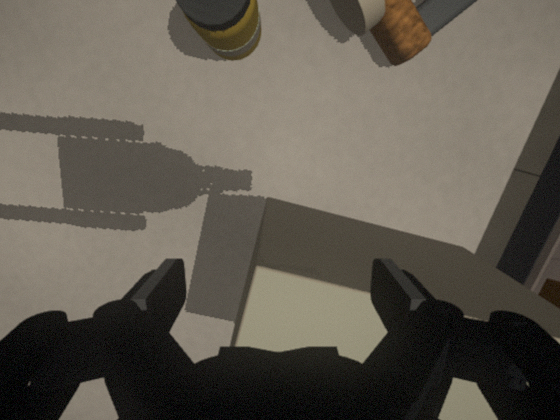

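Both lengths agree with the given sizes: the head measures 39 x 30 mm, and the head centre to rib centre distance is 78 mm. Yaw is about -7° and the pad point is about (466.5, 223.5). Next I'll shut the fingers and travel there at z 230, clear of the 124 mm jars.

```bash
python3 -m jog '[[0.976,-0.57,0,0,0,0],[0.976,-0.57,0,0,0,0],[0.976,-0.57,0,0,0,0],[0.976,-0.57,0,0,0,0],[0.976,-0.57,0,0,0,0],[0.976,-0.57,0,0,0,0],[0.976,-0.57,0,0,0,0]]' 0 60
python3 -m jog '[[0.5,-0.9,0,0,0,0],[0.5,-0.9,0,0,0,0],[0.5,-0.9,0,0,0,0],[0.5,-0.9,0,0,0,0],[0.5,-0.9,0,0,0,0],[0.5,-0.9,0,0,0,0],[0.5,-0.9,0,0,0,0]]'
python3 -m jog '[[0.4,-0.95,0,0,0,0],[0.4,-0.95,0,0,0,0],[0.4,-0.95,0,0,0,0],[0.4,-0.95,0,0,0,0],[0.4,-0.95,0,0,0,0],[0.4,-0.95,0,0,0,0],[0.4,-0.95,0,0,0,0]]'
python3 -m jog '[[0,0,0,0,0,0.1206],[0,0,0,0,0,0.1206],[0,0,0,0,0,0.1206],[0,0,0,0,0,0.1206]]'
python3 - <<'E'
from bench import r
import cv2,pickle
d={n:r.snapshot(n) for n in("wrist","top")}
pickle.dump(d,open("s1.pkl","wb"))
for n in d: cv2.imwrite(f"pics/{n}1.png",d[n]["pixels"][:,:,::-1])
s=r.sense();print({k:s[k] for k in("time","tool_pos","tcp_rot","ft_force","finger_gap","joint_pos")})
E
```

```text
time: 0.85
tool_pos: [354.8, -377.4, 231.1]
tcp_rot: [-179.9, -0.1, 15.0]
ft_force: [0.3, -0.4, 0.8]
finger_gap: 0.2
time: 1.55
tool_pos: [416.1, -130.4, 231.3]
tcp_rot: [180.0, 0.0, 14.9]
ft_force: [-1.0, -0.1, 0.1]
finger_gap: 0.1
time: 2.25
tool_pos: [452.8, 123.5, 230.9]
tcp_rot: [180.0, 0.1, 14.8]
ft_force: [-0.3, -0.5, 0.6]
finger_gap: 0.4
time: 2.65
tool_pos: [452.8, 121.2, 231.2]
tcp_rot: [179.9, 0.0, -7.2]
ft_force: [-0.5, 0.3, 0.8]
finger_gap: 0.0
{'time': 2.75, 'tool_pos': array([452.69416728, 121.93159286, 231.1910265 ]), 'tcp_rot': array([ 1.79962561e+02,  5.99384329e-03, -6.99875791e+00]), 'ft_force': array([-0.40526406,  0.6405501 , -0.50687438]), 'finger_gap': -0.130066985318636, 'joint_pos': array([ 8.83188973e+00, -1.32650777e+01,  1.05315543e+02, -3.44054806e-02,
        8.79655146e+01,  1.05831872e+02])}
```

View pics/wrist1.png

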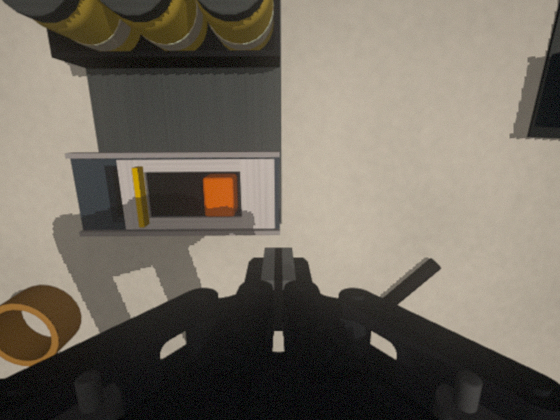

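The lock is square to the tool. Its rib is at (140,197) and its head at (221,196). Before choosing the yaw, I'll measure the shut-finger silhouette to check it clears the rib and window.

```bash
python3 - <<'E'
import pickle,numpy as np,cv2
from scipy.spatial.transform import Rotation as R
from h import *
d=pickle.load(open("s1.pkl","rb")); s=d["wrist"]
Rt=R.from_euler('xyz',[180,0,-7],degrees=True).as_matrix(); T=np.array([452.7,121.8,231.2])
E=s["extrinsics"]; print("cam in tool",(Rt.T@(E[:3,3]-T)).round(1),(Rt.T@E[:3,2]).round(2))
g=s["pixels"].max(2)
for row in range(244,345,8):
    on=np.where(g[row,150:450]<75)[0]+150
    # contiguous run through col 279
    a=b=268
    while a>0 and g[row,a-1]<75:a-=1
    b=290
    while b<559 and g[row,b+1]<75:b+=1
    out=[]
    for px in (11,0):
      for u in(a,b):
        o,v=ray(s,(u,row)); o=Rt.T@(o-T); v=Rt.T@v; p=o+v*(px-o[0])/v[0]; out.append(p[1:].round(0).tolist())
    print(row,a,b,out)
# pose of lock from wrist
for c,z in(("orange",78),("yellow",79)):
    rc,a=blob(mask(s,c,(90,150,285,240))); print(c,rc,onz(s,rc[0],z).round(1),np.array([onz(s,p,z)[:2] for p in cv2.boxPoints(rc)]).round(0).tolist())
cv2.imwrite("pics/w1c.png",cv2.resize(s["pixels"][150:420,60:460,::-1],None,fx=2,fy=2))
E
```

```text
cam in tool [  65.     0.5 -142.6] [-0.26  0.    0.97]
244 268 290 [[-4.0, -2.0], [6.0, -2.0], [-5.0, 26.0], [8.0, 26.0]]
252 268 290 [[-4.0, -12.0], [6.0, -12.0], [-5.0, 14.0], [7.0, 14.0]]
260 268 290 [[-4.0, -21.0], [6.0, -21.0], [-5.0, 4.0], [7.0, 3.0]]
268 267 290 [[-4.0, -29.0], [5.0, -29.0], [-5.0, -6.0], [6.0, -6.0]]
276 246 291 [[-12.0, -36.0], [5.0, -36.0], [-14.0, -14.0], [6.0, -14.0]]
284 242 314 [[-12.0, -42.0], [13.0, -42.0], [-15.0, -22.0], [16.0, -22.0]]
292 237 318 [[-13.0, -48.0], [14.0, -48.0], [-16.0, -28.0], [17.0, -29.0]]
300 170 401 [[-35.0, -53.0], [40.0, -53.0], [-42.0, -34.0], [49.0, -35.0]]
308 154 402 [[-38.0, -57.0], [39.0, -58.0], [-46.0, -40.0], [47.0, -41.0]]
316 137 419 [[-42.0, -61.0], [42.0, -62.0], [-50.0, -45.0], [51.0, -46.0]]
324 119 436 [[-45.0, -65.0], [46.0, -66.0], [-54.0, -50.0], [55.0, -50.0]]
332 185 370 [[-25.0, -69.0], [26.0, -69.0], [-30.0, -54.0], [31.0, -55.0]]
340 186 369 [[-24.0, -72.0], [24.0, -73.0], [-29.0, -58.0], [29.0, -58.0]]
orange ((218.5, 195.5), (37.0, 31.0), 90.0) [461.4 178.3  78. ] [[481.0, 190.0], [477.0, 160.0], [441.0, 166.0], [445.0, 197.0]]
yellow ((136.20001220703125, 182.6000213623047), (31.008682250976562, 5.9536662101745605), 82.87498474121094) [484.1 254.4  79. ] [[499.0, 255.0], [499.0, 250.0], [469.0, 253.0], [469.0, 259.0]]
```

View pics/w1c.png

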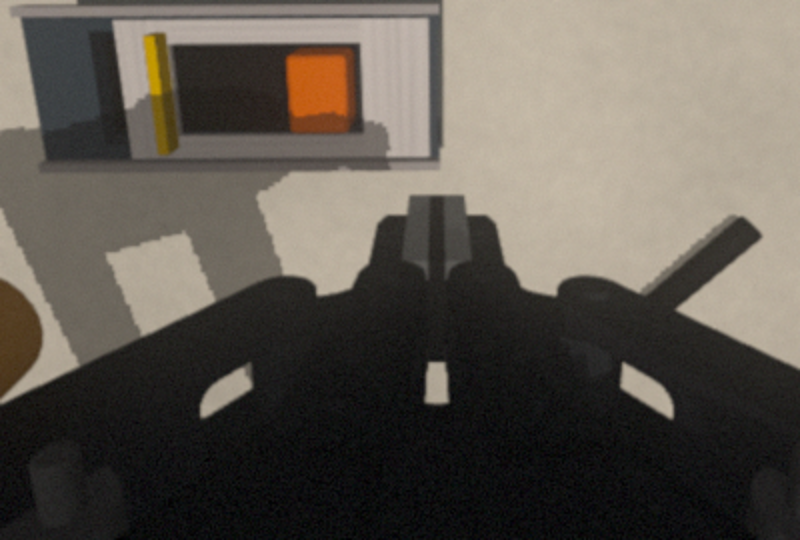

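The shut fingers are about ±15 mm across, but the knuckles spread to ±40 mm from about 45 mm above the tip. Along y they would land on the rib (79 mm high). I'll turn 90° so the jaws lie across the lock (display x), which leaves a 22 mm wide flat side to push the rib.

```bash
python3 -m jog '[[0.0065,-0.429,0,0,0,-0.5],[0.0065,-0.429,0,0,0,-0.5],[0.0065,-0.429,0,0,0,-0.5],[0.0065,-0.429,0,0,0,-0.5],[0.0065,-0.429,0,0,0,-0.5],[0.0065,-0.429,0,0,0,-0.5],[0.0065,-0.429,0,0,0,-0.5],[0.0065,-0.429,0,0,0,-0.5],[0.0065,-0.429,0,0,0,-0.5],[0.0065,-0.429,0,0,0,-0.5]]'
python3 -m jog '[[0,0,0,0,0,-0.0228],[0,0,0,0,0,-0.0228],[0,0,0,0,0,-0.0228]]'
python3 - <<'E'
from bench import r
from h import *
s=r.sense(); p=s["tool_pos"]; a=np.radians(-7)
ex=np.array([np.cos(a),np.sin(a)]);ey=np.array([-np.sin(a),np.cos(a)])
d=p[:2]-[466.7,223.2]; print(p.round(1),s["tcp_rot"].round(2),"display x,y",d@ex,d@ey,s["ft_force"])
w=r.snapshot("wrist"); cv2.imwrite("pics/w2.png",w["pixels"][:,:,::-1])
rc,_=blob(mask(w,"orange",(0,0,560,420))); print(rc,onz(w,rc[0],78))
E
```

```text
time: 3.75
tool_pos: [467.4, 229.1, 231.2]
tcp_rot: [180.0, 0.0, 79.4]
ft_force: [-0.3, -1.2, 0.1]
finger_gap: -0.4
time: 4.05
tool_pos: [467.3, 229.5, 231.2]
tcp_rot: [-180.0, 0.0, 82.9]
ft_force: [-0.6, -0.7, 0.2]
finger_gap: 0.3
[467.3 229.5 231.2] [-1.800e+02  1.000e-02  8.294e+01] display x,y -0.1802869961241293 6.3429574481563415 [-0.62269857 -0.68521234  0.22256963]
((278.0, 244.5), (25.0, 38.0), 90.0) [460.33410432 181.3721651   78.        ]
```

View pics/w2.png

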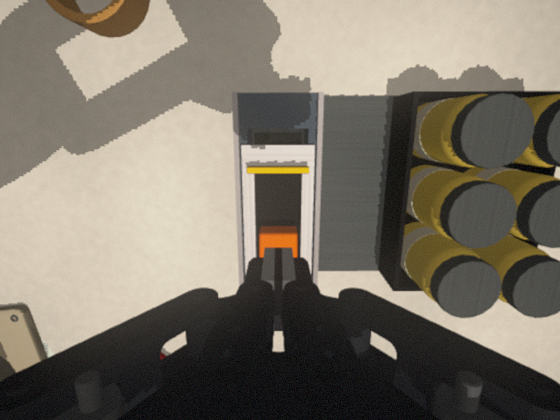

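The fingers are centred over the window (window centre at column 278, fingers at 279). Descending to just above the pad.

```bash
python3 -m jog '[[0,0,0.2,0,0,0],[0,0,0.4,0,0,0],[0,0,0.5,0,0,0],[0,0,0.58,0,0,0],[0,0,0.63,0,0,0],[0,0,0.66,0,0,0],[0,0,0.68,0,0,0],[0,0,0.68,0,0,0]]'
python3 - <<'E'
from bench import r
from h import *
for n in("scene","top"):
    w=r.snapshot(n); x,y,X,Y=(290,60,430,230) if n=="scene" else (80,150,260,280)
    cv2.imwrite(f"pics/{n}3.png",cv2.resize(w["pixels"][y:Y,x:X,::-1],None,fx=3.5,fy=3.5,interpolation=2))
E
```

```text
time: 4.9
tool_pos: [467.3, 230.3, 61.5]
tcp_rot: [180.0, -0.0, 83.0]
ft_force: [0.2, 0.1, 0.1]
finger_gap: 0.3
```

View pics/scene3.png

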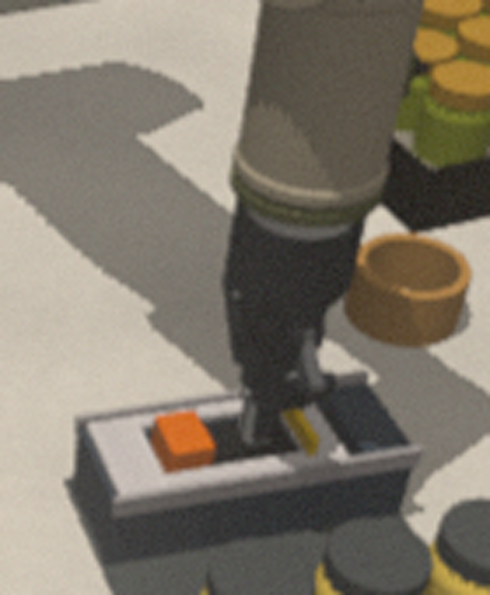

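View pics/top3.png

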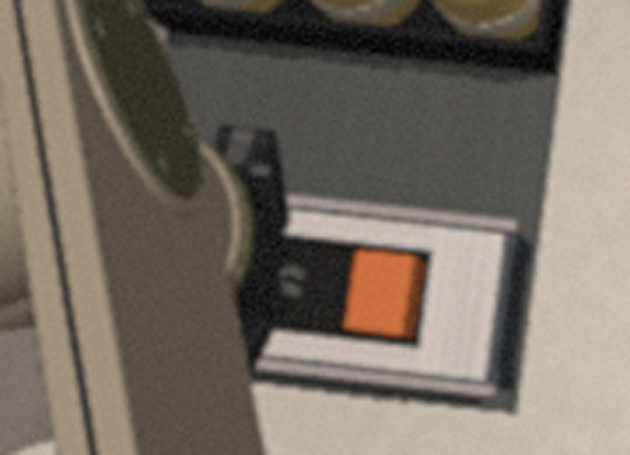

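The fingertips are in the window, between the orange head and the rib, with no contact yet. Pressing down to z of about 29 mm (depth 25).

```bash
python3 -m jog '[[0,0,0.03,0,0,0],[0,0,0.05,0,0,0],[0,0,0.07,0,0,0],[0,0,0.07,0,0,0]]'
python3 -m jog '[[0,0,0.02,0,0,0],[0,0,0.04,0,0,0],[0,0,0.06,0,0,0],[0,0,0.06,0,0,0]]'
python3 - <<'E'
from bench import r
from h import *
w=r.snapshot("scene"); x,y,X,Y=(290,60,430,230)
cv2.imwrite(f"pics/scene4.png",cv2.resize(w["pixels"][y:Y,x:X,::-1],None,fx=3.5,fy=3.5,interpolation=2))
E
```

```text
time: 5.4
tool_pos: [467.8, 230.5, 43.9]
tcp_rot: [179.9, -0.0, 83.1]
ft_force: [2.7, 1.3, 5.8]
finger_gap: -0.2
time: 5.8
tool_pos: [467.8, 230.5, 29.2]
tcp_rot: [179.9, -0.0, 83.0]
ft_force: [0.7, 0.6, 6.8]
finger_gap: 0.2
```

View pics/scene4.png

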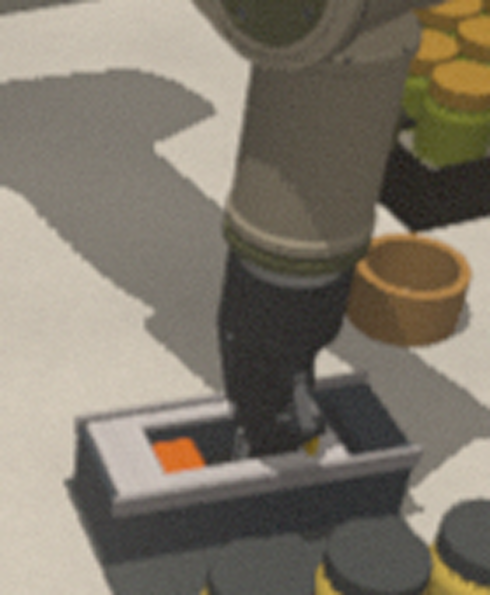

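The orange head has sunk below the plate, and the force is about 7 N. I'll slide along tool +x (display +y) in two stages while holding the depth.

```bash
python3 -m jog '[[0.02,0,0,0,0,0],[0.04,0,0,0,0,0],[0.055,0,0,0,0,0],[0.07,0,0,0,0,0],[0.085,0,0,0,0,0],[0.1,0,0,0,0,0],[0.1,0,0,0,0,0]]'
python3 - <<'E'
from bench import r
from h import *
w=r.snapshot("top"); x,y,X,Y=(80,150,260,280)
cv2.imwrite(f"pics/top5.png",cv2.resize(w["pixels"][y:Y,x:X,::-1],None,fx=3.5,fy=3.5,interpolation=2))
E
```

```text
time: 6.55
tool_pos: [470.0, 254.2, 29.0]
tcp_rot: [-180.0, 0.1, 83.1]
ft_force: [-0.8, -5.3, 7.5]
finger_gap: 0.2
```

View pics/top5.png

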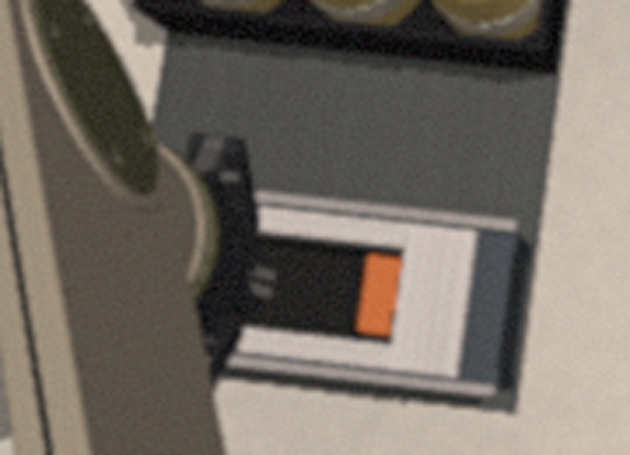

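The plate edge is moving over the head. About a third to a half of it is covered. Continuing.

```bash
python3 -m jog '[[0.02,0,0,0,0,0],[0.04,0,0,0,0,0],[0.055,0,0,0,0,0],[0.07,0,0,0,0,0],[0.08,0,0,0,0,0],[0.08,0,0,0,0,0]]'
python3 - <<'E'
from bench import r
from h import *
w=r.snapshot("top"); x,y,X,Y=(80,150,260,280)
cv2.imwrite(f"pics/top6.png",cv2.resize(w["pixels"][y:Y,x:X,::-1],None,fx=3.5,fy=3.5,interpolation=2))
E
```

```text
time: 7.2
tool_pos: [472.3, 273.9, 28.9]
tcp_rot: [-180.0, 0.1, 83.1]
ft_force: [-1.1, -5.2, 6.4]
finger_gap: 0.2
```

View pics/top6.png

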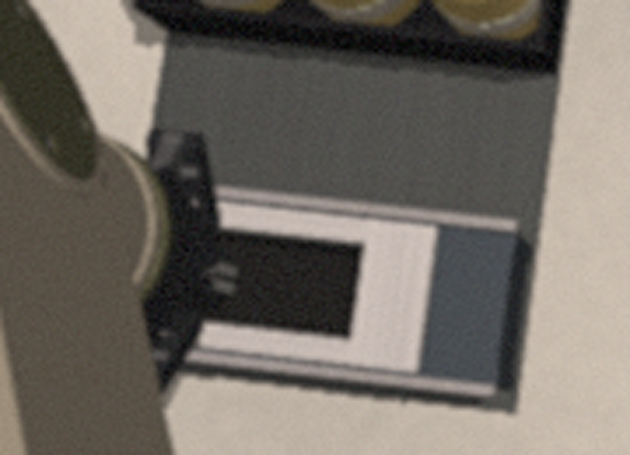

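The head is fully covered. I'll back off the rib by 4 mm, then lift gently.

```bash
python3 -m jog '[[-0.016,0,0,0,0,0],[-0.02,0,0,0,0,0],[-0.02,0,-0.02,0,0,0],[-0.02,0,-0.05,0,0,0],[-0.02,0,-0.1,0,0,0],[-0.02,0,-0.2,0,0,0],[-0.02,0,-0.4,0,0,0],[-0.02,0,-0.6,0,0,0],[-0.02,0,-0.8,0,0,0],[-0.02,0,-0.8,0,0,0]]'
python3 -m jog '[[-0.3,-0.3,0,0,0,0],[-0.6,-0.6,0,0,0,0],[-0.8,-0.6,0,0,0,0],[-0.8,-0.6,0,0,0,0],[-0.8,-0.6,0,0,0,0],[-0.8,-0.6,0,0,0,0],[-0.8,-0.6,0,0,0,0]]'
python3 - <<'E'
from bench import r
from h import *
d={n:r.snapshot(n) for n in("top","scene")}
a=cv2.resize(d["top"]["pixels"][190:280,90:250,::-1],(640,360),interpolation=2)
b=cv2.resize(d["scene"]["pixels"][155:225,300:420,::-1],(480,280),interpolation=2)
cv2.imwrite("pics/top7.png",a);cv2.imwrite("pics/scene7.png",b)
cv2.imwrite("pics/full7.png",d["top"]["pixels"][:,:,::-1])
s=d["top"]; rc,ar=blob(mask(s,"yellow",(95,195,240,270))); p=onz(s,rc[0],79); print("rib",rc,p, "moved",np.hypot(*(p-[470.1,256,79])[:2]))
print(r.sense()["ft_force"],r.sense()["time"],[cv2.countNonZero(mask(d[n],"orange",bx)) for n,bx in(("top",(95,195,240,270)),("scene",(305,160,415,220)))])
E
```

```text
time: 8.25
tool_pos: [475.3, 271.4, 238.3]
tcp_rot: [179.4, -0.4, 83.1]
ft_force: [0.9, 0.5, 0.6]
finger_gap: -0.1
time: 8.95
tool_pos: [298.7, 88.9, 229.3]
tcp_rot: [179.8, -0.0, 82.9]
ft_force: [-0.5, -1.2, -0.2]
finger_gap: 0.2
rib ((123.56757354736328, 225.59458923339844), (2.959181785583496, 33.53739547729492), 9.462322235107422) [474.50276544 289.35704435  79.        ] moved 33.64634826143186
[ 0.15282552  0.14362426 -0.12332498] 9.05 [0, 0]
```

View pics/top7.png

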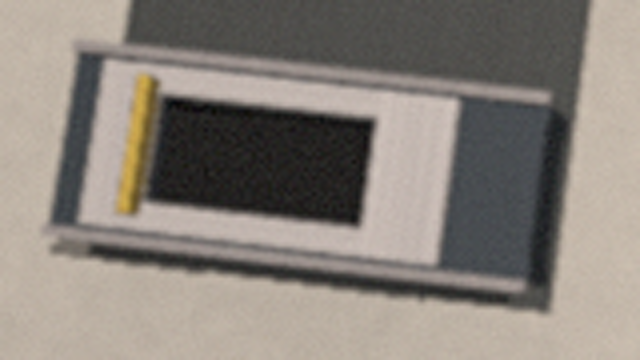

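View pics/scene7.png

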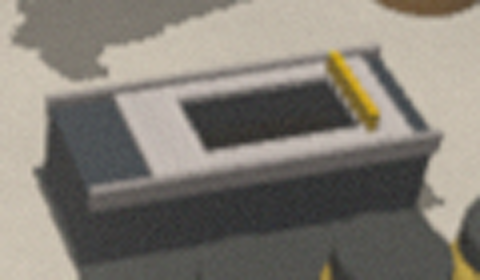

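View pics/full7.png

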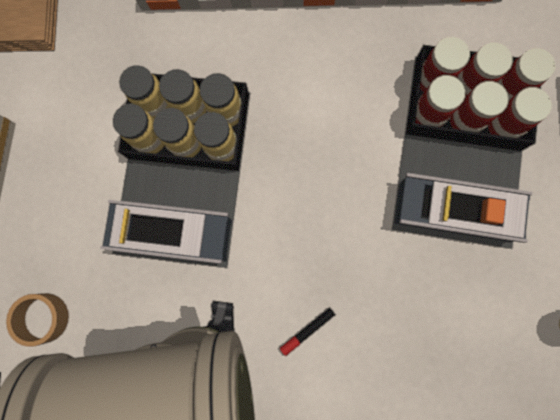

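With the arm clear, the top view shows the rib at (124,226), 34 mm from where it started. No orange shows in either view, so the bolt is trapped. The red lock is unchanged, and its head at (494,211) is still up.

```bash
python3 -m jog '[[0,0,0,0,0,0],[0,0,0,0,0,0],[0,0,0,0,0,0]]'; python3 -c "
from bench import r
print(r.hand_in())"
```

```text
time: 9.35
tool_pos: [298.8, 90.0, 228.4]
tcp_rot: [-179.9, 0.0, 83.1]
ft_force: [-0.4, 0.2, -0.6]
finger_gap: 0.1
the job is handed in; nothing more can be done
None
```

The pale-yellow display is locked, and I handed the job in at about 9.4 s. `hand_in` gives no verdict, so this rests on my own checks. I pressed its bolt about 25 mm down by the pad with the shut fingers (about 7 N), slid the keeper by its rib over the orange head, then backed off and lifted clear.

**Last checks, with the arm clear:**
- **Keeper:** the rib had moved about 34 mm from its starting place, against the 18 mm required.
- **Pale bolt:** no orange showed in the top or scene view, so the head is fully covered. I could not read the trapped depth directly; I infer it from the covered head.
- **Red bolt:** its lock looks unchanged, with the head still up.
- **Contact:** the arm is touching nothing, with wrist force at noise level.

**Readings that disagreed:** before the slide, the scene camera placed the head and rib up to 9 mm from where the top camera did, because its masks took in side faces. One wrist-camera reading of the rib was about 14 mm off, probably because the gripper's shadow hid part of it. I relied on the head position, where the top and wrist cameras agreed to within 1 mm.

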